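# Tip the bath balls from a tall jar into the pan under the bench shelf

## Robot

A 7-joint arm with a two-finger parallel gripper is mounted at the origin on the work surface. World frame = base frame: x ahead of the robot, y to its left, z up, the work surface at z = 0. Lengths are in m, angles in rad, forces in N, time in s.
With the tool pointing down it reaches from about 0.4 to 0.85 m from the base axis. Payload 4.5 kg.
Tool frame: the origin (TCP) lies at the very end of the fingers, on their centre line; the grasp point (between the pads) lies 19 mm behind it; z points along the fingers, y is the line along which they close (so a half turn about z gives the same grasp; the last joint's range is limited). The gripper opens to 88 mm and grips with 3 to 60 N. Pads are 18 mm wide; open, the fingers measure 123 mm over their backs; the gripper's body (75 mm by 187 mm) begins 45 mm behind the grasp point.
Start: joints at [-1.109, 0.689, -0.195, 1.565, 0.157, 0.902, -0.215], TCP at [0.259, 0.569, 0.239] pointing down, gripper open.
Joint ranges: [-3.01, 3.01], [-0.46, 2.08], [-1.47, 1.51], [0.13, 2.56], [-1, 4.14], [0.04, 2.09], [-2.66, 2.66]. Speed limits (rad/s): [2.57, 2.57, 3.14, 3.14, 3.14, 3.14, 3.14].

## Interface

Orientations are given as a unit quaternion [x, y, z, w].
In Python, from plant import r, eyes, finish_job gives the robot as it stands. The module is installed in compiled form; this text tells all that it offers.
- The arm moves only by the tool move_arm, never from a script. Its argument "motion" is a list of rows, each a list of 7 numbers: the shift along the tool's x, y, z in mm, then the turn, a rotation vector about the tool's x, y, z in degrees, then the closure, from 0 (fully open) to 1 (shut). A call has 1 to 5 rows; each row is the pose to reach, as a shift and turn from the pose commanded when the call began, along the tool's axes at that moment; what a row does not reach only later rows make up. A row lasts 1/8 s, in which the tool goes at most 62.5 mm and 10.7 degrees, less where a joint would pass 70% of its speed; a pose out of reach is approached as far as the arm can. A call with a gripper value outside its range is refused whole. The fingers move at their own pace and stop on an object; "newtons" is the grip in N (left out, the last holds). Time passes only in rows, so rows that repeat a pose let the fingers close. It gives the time, the measured TCP pose, the force, the opening and the grip force at its end, in the units of the state.
- r.get_state(): the state, without advancing time (a new reading comes with each control period).
- eyes.snapshot(name): name is "side" or "top" or "wrist"; returns a dict with "frame" (384x512x3 uint8, red, green, blue), "z_map" (384x512 float32, m along the optical axis (not along the pixel's ray), 0 where there is no reading), "intrinsics" (3x3 intrinsics, pixels), "world_to_cam" (4x4, takes a point from world to camera coordinates). Camera axes: x right, y down, z forward; pixel columns grow to the right and rows downward; lengths in m; the calibration is good to about 2 mm. A picture is of the moment at which its call begins.
- finish_job(): hands the job in; it is judged then, once.
The state is a dict: "clock": time; "q": joint angles; "qd": joint speeds; "joint_torque": joint torques, N m; "tool_pos": TCP position; "eef_rot": TCP orientation; "contact_force": force on the tool from outside, world axes, zero at the start; "moment": the same for the moment, N m; "opening": opening from 0.0 (shut) to 1.0 (fully open); "finger_force": force on a finger pad.
Only numpy, scipy, OpenCV 4.12 (cv2) and the standard library are available. Lean on these libraries where they do the work, as an engineer would, in place of code of your own. Each camera call takes 0.05 s, during which the arm holds its last target. There are 200 camera calls.

## Task

Empty the tall steel jar: take it from its slanted rest, reach its mouth in under the low glass shelf and tip all three white balls into the steel pan that stands there. Then lay the empty jar back in its rest, foot down against the stop as it was, and let go. Do not bang against the shelf, and leave the stopwatch where it lies.

Things in the scene. Friction and masses are not known exactly. Their poses are not given: they have to be found in the camera images.
- jar: Tall open round jar of brushed steel, 58 mm outside diameter, 190 mm long, wall and bottom 4 mm, 0.16 to 0.28 kg. Origin at the centre of its closed bottom (outside), z along the jar's axis towards the open mouth. It starts lying in the slanted rest, mouth up, its axis rising 22 degrees from the horizontal towards the rest's +x.
- jar_grip (a point): Good place to grip the jar: on its axis, 60 mm from the bottom. Grip about squarely across the axis: fingers pointing 10 to 30 degrees off vertical, forward along the rest's +x; with a tool pointing straight down the gripper's body comes close to the rising jar. The sides are free for fingers from 20 to 140 mm from the bottom.
- jar_mouth (a point): Centre of the jar's open mouth, on the jar's axis 190 mm from the bottom.
- ball0_center (a point): Centre of a hollow white plastic ball, 36 mm diameter, 20 g. It starts inside the jar at the bottom; the balls roll freely and leave the jar once its mouth points some 10 degrees or more below level.
- ball1_center (a point): Centre of the second ball (same kind), in the jar, next above ball 0.
- ball2_center (a point): Centre of the third ball (same kind), in the jar, next above ball 1, its centre some 95 mm short of the mouth.
- rest: Fixed slanted jar rest: grey base plate 200 x 90 x 12 mm, two aluminium V saddles open upward (12 mm thick, 12 and 150 mm along the jar from its bottom, 62 mm wide, staying below the jar's axis) and a stop plate under the jar's bottom. Origin on the bench, x level in the jar mouth's direction, z up. Lift the jar out square to its axis.
- rest_seat (a point): Where the centre of the jar's bottom lies when the jar is in the rest: 55 mm behind the rest's origin, 85 mm above the bench.
- rest_mouth (a point): Where the centre of the jar's mouth lies when the jar is in the rest: 121 mm ahead of the rest's origin, 156 mm above the bench.
- shelf: Fixed low shelf: glass board in a steel frame on four corner legs (14 x 12 mm), open in front. Origin on the bench straight below the middle of its front edge; x goes in under the shelf, away from the robot, z up. Board: x 0 to 200 mm, y -160 to 160 mm, underside 185 mm and top 203 mm above the bench; a small bottle and a box stand on its rear.
- pan: Fixed open steel pan under the shelf, 180 mm (x) by 260 mm (y), walls 60 mm high and 4 mm thick. Origin at the centre of its underside on the bench, axes as the shelf's; its front wall stands 10 mm behind the shelf's front edge, so 125 mm lie free between its rim and the shelf.
- stopwatch: Bystander: round grey stopwatch, 60 mm across, 17 mm thick, lying on the bench between robot and shelf; origin at the centre of its underside.
- rack: Fixed bystander: wire rack of glass test tubes, 190 mm (x) by 85 mm (y), 122 mm high, on the side away from the jar rest; origin at the centre of its underside.
Mind the look-alikes: they are no part of the job. What is shaped like the rest but blue or purple is not meant. Leave any orange look-alike of the jar alone.

How it is judged:
By the outcome, as a careful person would: the job done as asked, in the order asked, and still so for the second after the job is handed in, with the robot touching nothing.
It also fails if it takes over 64 s, if anything falls off the work surface, if the arm or the gripper's body presses on something with over 40 N, if the wrist force passes 120 N, or if a joint passes its speed limit or range.

## Working session

There is one attempt and no reset: what is moved stays moved. The work goes in short steps, Python scripts to look and compute and a tool call to move; the robot and the scene stay as the last step left them, time stands still between calls to the robot, and variables do not carry over. Pictures are saved under pics/ and viewed, at most 10 in all, crops included, and the job is handed in when it is done.

Besides the shell and the picture viewer there is one more tool, called after ">>>" as name(argument=value, ...) on one line, values as JSON. move_arm: Moves the arm, as the interface text tells. Its arguments: {"type":"object","properties":{"motion":{"type":"array","items":{"type":"array","items":{"type":"number"}}},"newtons":{"type":"number"}},"required":["motion"]}

```bash
mkdir -p pics; cat > h.py <<'E'
import numpy as np, cv2
from scipy.spatial.transform import Rotation as R
from plant import r, eyes, finish_job
def snap(n):
    s=eyes.snapshot(n); K=s["intrinsics"]; T=s["world_to_cam"]; z=s["z_map"]
    v,u=np.mgrid[:z.shape[0],:z.shape[1]]
    P=np.stack([(u-K[0,2])/K[0,0]*z,(v-K[1,2])/K[1,1]*z,z],-1)
    W=(P-T[:3,3])@T[:3,:3]
    W[z==0]=np.nan
    return s["frame"],W,K,T
E
python3 - <<'E'
from h import *
a=[]
for n in("side","top"):
    f,W,K,T=snap(n); np.savez(n,f=f,W=W,K=K,T=T); a.append(f)
    print(n,-T[:3,:3].T@T[:3,3],T[2,:3])
    cv2.imwrite(f"pics/{n}0.png",cv2.resize(f[:,:,::-1],(800,600)))
E
```

```text
side [ 0.33828668 -0.75660109  0.69094272] [ 0.18638537  0.81148004 -0.55385976]
top [0.31032577 0.11390137 1.47778259] [ 0.15785889 -0.02155071 -0.98722649]
```

View pics/side0.png

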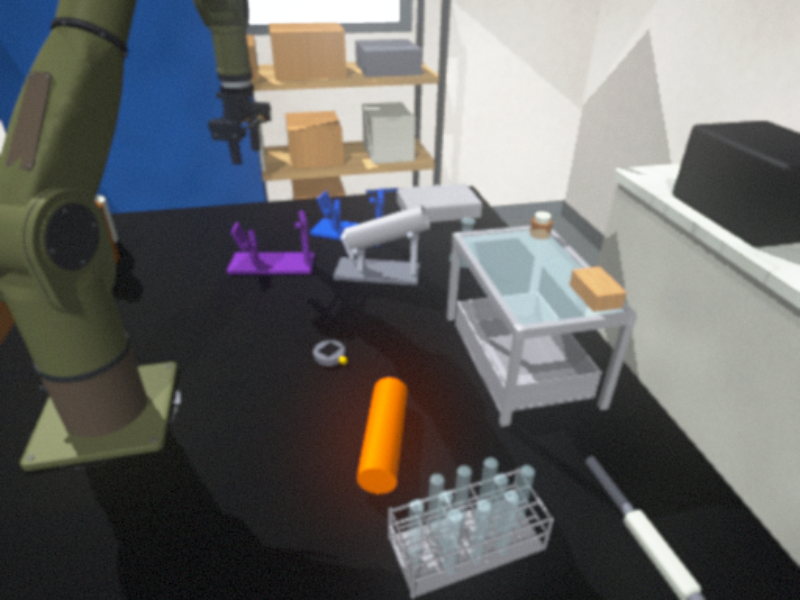

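View pics/top0.png

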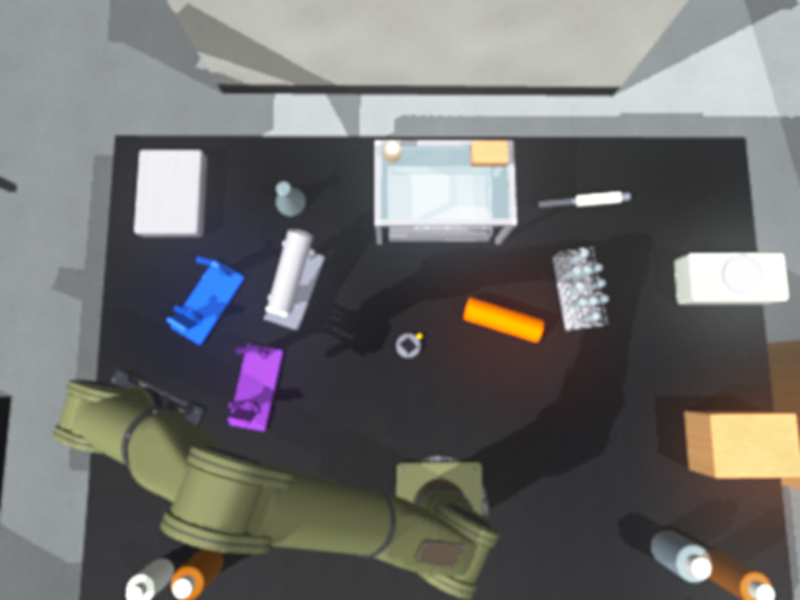

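The top view shows the steel jar in the grey rest at (290,280) in the 800 px picture. The shelf is at (445,190), its front edge at row ~225, with the pan under it. The stopwatch is at (408,345) and the rack at (580,288).

Could be mistaken for what I want (800 px top/side pictures):
- **Orange jar:** top (503,320), side (383,435).
- **Blue rest:** top (205,300), side (345,220).
- **Purple rest:** top (257,387), side (272,262).

By the description, I choose the steel jar in the grey rest: top (290,275), side (385,228).

```bash
python3 - <<'E'
from h import *
from scipy.optimize import least_squares
D={n:np.load(n+".npz") for n in("side","top")}
# jar
C=[]
for n,(u0,v0,u1,v1) in {"top":(160,140,212,215),"side":(205,125,285,185)}.items():
    W=D[n]["W"][v0:v1,u0:u1].reshape(-1,3); f=D[n]["f"][v0:v1,u0:u1].reshape(-1,3).astype(int)
    m=np.isfinite(W).all(1)&(f.max(1)-f.min(1)<40)&(W[:,2]>.09)&(W[:,2]<.2); C.append(W[m]); print(n,m.sum(),W[m].min(0),W[m].max(0))
def fit(P,nit=4):
    x=np.array([*P.mean(0)[:2],P[:,2].mean()-.015,0.])
    def ax(y):return np.array([np.cos(y)*np.cos(np.radians(22)),np.sin(y)*np.cos(np.radians(22)),np.sin(np.radians(22))])
    def res(x,P):
        d=P-x[:3];a=ax(x[3]);return np.linalg.norm(d-np.outer(d@a,a),axis=1)-.029
    x[3]=0
    for i in range(nit):
        s=least_squares(res,x,args=(P,),loss="soft_l1",f_scale=.002);x=s.x
        e=np.abs(res(x,P));P=P[e<.008]
    a=ax(x[3]);t=(P-x[:3])@a
    return x,a,x[:3]+a*np.percentile(t,.5),x[:3]+a*np.percentile(t,99.5),len(P),e.mean()
for P in C+[np.vstack(C)]:
    x,a,b,m,n,e=fit(P); print("yaw",np.degrees(x[3]),"b",b.round(4),"m",m.round(4),n,e.round(4))
    # axis point at seat height .085 and at mouth .156
    print(" axis@.085",(x[:3]+a*(.0850-x[2])/a[2]).round(4)," @.156",(x[:3]+a*(.156-x[2])/a[2]).round(4))
# shelf
for n in D:
    W=D[n]["W"].reshape(-1,3);f=D[n]["f"].reshape(-1,3).astype(int)
    m=np.isfinite(W).all(1)&(abs(W[:,2]-.203)<.005)&(W[:,0]>.4)&(abs(W[:,1])<.4)
    m&=(abs(W[:,1])<.26)
    q=W[m,:2].astype(np.float32); print(n,"shelf",m.sum(),cv2.minAreaRect(q*1000),q.min(0),q.max(0))
    g=D[n]["f"]
# rest plate & stopwatch in top
W=D["top"]["W"];f=D["top"]["f"].astype(int)
for nm,(u0,v0,u1,v1),zz in(("plate",(160,140,212,215),(.008,.018)),("watch",(245,205,280,235),(.01,.025)),("rack",(345,150,395,215),(.06,.13)),("blue",(100,160,160,225),(.02,.2)),("purple",(140,215,185,280),(.02,.2)),("bottle",(170,110,200,142),(.03,.3))):
    w=W[v0:v1,u0:u1].reshape(-1,3);g=f[v0:v1,u0:u1].reshape(-1,3)
    m=(w[:,2]>zz[0])&(w[:,2]<zz[1])&(g.max(1)>60)
    print(nm,m.sum(),cv2.minAreaRect((w[m,:2]*1000).astype(np.float32)) if m.sum()>3 else "", w[m,2].max() if m.any() else 0)
cv2.imwrite("pics/crop.png",cv2.resize(np.hstack([D["side"]["f"][110:190,190:310],D["top"]["f"][130:210,130:250]])[:,:,::-1],None,fx=3.3,fy=3.3))
E
```

```text
top 882 [0.45790823 0.30107352 0.09200259] [0.65738995 0.41218186 0.18836731]
side 860 [0.45606034 0.29596021 0.09006294] [0.65674501 0.63334745 0.18232076]
yaw -18.904299866089467 b [0.4731 0.3864 0.0835] m [0.6449 0.3276 0.1568] 866 0.0019
 axis@.085 [0.4767 0.3852 0.085 ]  @.156 [0.6429 0.3282 0.156 ]
yaw -19.281118398557965 b [0.4735 0.3848 0.0828] m [0.6445 0.325  0.156 ] 822 0.0017
 axis@.085 [0.4786 0.383  0.085 ]  @.156 [0.6445 0.325  0.156 ]
yaw -19.23607263048089 b [0.473  0.3858 0.0832] m [0.6445 0.3259 0.1565] 1680 0.0019
 axis@.085 [0.4773 0.3843 0.085 ]  @.156 [0.6432 0.3264 0.156 ]
side shelf 4051 ((1091.5360107421875, 35.70921325683594), (925.5322265625, 342.611572265625), 7.5311408042907715) [ 0.6505187  -0.17114308] [1.5331092  0.25972757]
top shelf 3620 ((751.8201904296875, -7.09088134765625), (199.8159637451172, 318.46466064453125), 0.10153502225875854) [ 0.65165055 -0.16636693] [0.85157603 0.15231578]
plate 459 ((542.2354125976562, 408.2894287109375), (180.85610961914062, 240.65472412109375), 72.76317596435547) 0.017915319848840653
watch 170 ((390.8833312988281, 73.60797119140625), (58.736061096191406, 55.14207458496094), 0.06359817087650299) 0.024631924904305682
rack 608 ((525.0012817382812, -319.53656005859375), (193.23985290527344, 159.59715270996094), 7.120413303375244) 0.12789219872080262
blue 355 ((465.02435302734375, 561.8388671875), (247.968017578125, 163.08145141601562), 19.40637969970703) 0.1340608702716579
purple 337 ((298.48748779296875, 450.1131591796875), (74.97422790527344, 179.73623657226562), 78.95558166503906) 0.13379395819022008
bottle 201 ((760.422119140625, 378.06195068359375), (44.67783737182617, 59.17054748535156), 28.33449935913086) 0.11907508832643221
```

View pics/crop.png

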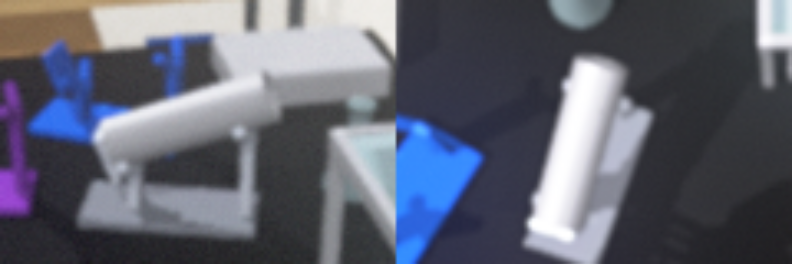

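The crop confirms the choice: the steel jar lies in the grey rest, mouth at about (265,90) in the side half and (600,65) in the top half. Next I plan the approach.

```bash
cat >> h.py <<'E'
psi=np.radians(-19.1); seat=np.array([.4757,.3846,.0847])
def axis(p,y=psi): p=np.radians(p); return np.array([np.cos(p)*np.cos(y),np.cos(p)*np.sin(y),np.sin(p)])
def toolR(tau,yaw,flip=1):
    # tool z: down, tilted tau deg forward along yaw; y horizontal
    t=np.radians(tau); h=np.array([np.cos(yaw),np.sin(yaw),0])
    z=np.sin(t)*h-np.cos(t)*np.array([0,0,1]); y=flip*np.array([-h[1],h[0],0]); return R.from_matrix(np.c_[np.cross(y,z),y,z])
def rel(p0,R0,p1,R1):
    d=R0.inv().apply(np.array(p1)-p0)*1000; w=(R0.inv()*R1).as_rotvec(degrees=True); return d.round(1),w.round(1)
def cur():
    s=r.get_state(); return s,np.array(s["tool_pos"]),R.from_quat(s["eef_rot"])
E
python3 - <<'E'
from h import *
s,p,q=cur(); print(s["clock"],p.round(4),q.as_matrix().round(3).tolist(),s["contact_force"],s["opening"])
g=seat+axis(22)*.062
for fl in(1,-1):
    R1=toolR(26,psi,fl); z=R1.as_matrix()[:,2]; tcp=g+z*.019; a=tcp-z*.14
    print(fl,"tcp",tcp.round(4),"app",a.round(4),rel(p,q,a,R1))
E
```

```text
0.1 [0.2591 0.5681 0.238 ] [[-0.91, 0.415, -0.001], [0.415, 0.91, -0.002], [-0.0, -0.002, -1.0]] [ 0.51323592  0.44135685 -0.15619392] 0.9981996376892268
1 tcp [0.5379 0.3631 0.0908] app [0.4799 0.3831 0.2167] (array([-277.6,  -76.7,   21.5]), array([ -1.3, -26. ,  -5.3]))
-1 tcp [0.5379 0.3631 0.0908] app [0.4799 0.3831 0.2167] (array([-277.6,  -76.7,   21.5]), array([-39.3,   2. , 170.3]))
```

>>> move_arm(motion=[[-30,-8,0,0,-5,-1,0],[-90,-25,5,-0.5,-10,-2,0],[-150,-42,10,-0.7,-15,-3,0],[-215,-60,16,-1,-21,-4,0],[-277.5,-76.5,21.5,-1.3,-26,-5.3,0]], newtons=50)

```text
clock: 0.72
tool_pos: [0.4749, 0.388, 0.2177]
eef_rot: [0.161, 0.961, -0.037, 0.223]
contact_force: [0.2, 0.7, -1.2]
opening: 0.999
finger_force: 0.0
```

```bash
python3 - <<'E'
from h import *
f,W,K,T=snap("wrist"); cv2.imwrite("pics/w1.png",f[:,:,::-1])
s,p,q=cur();print(s["clock"],p.round(4),np.round(s["q"],2),q.as_matrix()[:,2].round(3))
g=seat+axis(22)*.062; R1=toolR(26,psi,1); z=R1.as_matrix()[:,2]
print(rel(p,q,g+z*.019,R1))
E
```

```text
0.775 [0.4794 0.3788 0.2172] [-1.08  0.67  0.17  1.86  0.65  0.59 -0.27] [ 0.419 -0.156 -0.894]
(array([  2.4,   5.7, 140. ]), array([-0.6,  0.6, -0.2]))
```

View pics/w1.png

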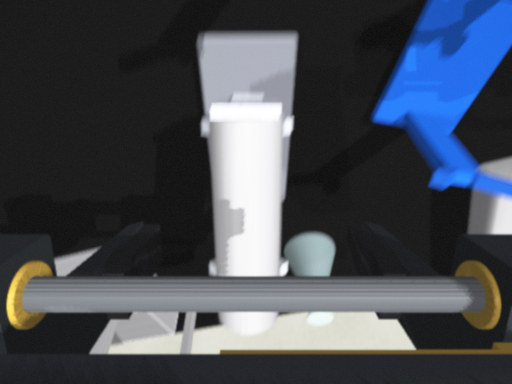

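The wrist view shows the jar's foot up at (246,110). The jar runs down to the gripper at about (246,270), centred between the fingers to within a few pixels, with the blue rest well off to the right.

>>> move_arm(motion=[[0,0,25,0,0,0,0],[0,0,50,0,0,0,0],[0,0,65,0,0,0,0],[0,0,65,0,0,0,0]])

```text
clock: 1.27
tool_pos: [0.5009, 0.379, 0.1585]
eef_rot: [0.162, 0.961, -0.038, 0.222]
contact_force: [0.3, 0.9, 0.3]
opening: 1.001
finger_force: 0.0
```

```bash
python3 - <<'E'
from h import *
from scipy.optimize import least_squares
s,p,q=cur();print(s["clock"],p.round(4),s["contact_force"])
g=seat+axis(22)*.062; R1=toolR(26,psi,1); z=R1.as_matrix()[:,2]
print(rel(p,q,g+z*.019,R1))
# jar points from wrist cam: lateral centre in tool frame
f,W,K,T=snap("wrist"); f=f.astype(int)
m=np.isfinite(W).all(2)&(f.max(2)-f.min(2)<25)&(f.min(2)>110)
L=q.inv().apply(W[m]-p); k=(abs(L[:,1])<.04)&(L[:,2]>.02)
w=W[m][k]; a=axis(22); t=(w-seat)@a; k2=(t>.0)&(t<.15); n=w-seat-np.outer(t,a); 
k2&=(np.linalg.norm(n,axis=1)<.035)
y=np.array([-np.sin(psi),np.cos(psi),0]); 
print(k2.sum(),"lateral rel seat axis",np.percentile((n@y)[k2],[1,99]))
for lo in(.0,.02,.04):
    kk=k2&(t>lo)&(t<lo+.02)
    if kk.sum()>20: print(lo,np.percentile((n@y)[kk],[2,98]), (n@np.cross(a,y))[kk].max())
E
```

```text
1.275 [0.5009 0.379  0.1585] [0.2802097  0.87087208 0.30477627]
(array([-6.5, -2.9, 78.5]), array([-0.1,  0. , -0. ]))
16950 lateral rel seat axis [-0.02878783  0.02628196]
0.0 [-0.02802718  0.02956939] 0.031509591366213875
0.02 [-0.02817611  0.02444356] 0.030925050859422834
0.04 [-0.02789604  0.02420015] 0.03157848650376419
```

>>> move_arm(motion=[[0,0,0,0,0,0,0],[0,0,0,0,0,0,0]])

```text
clock: 1.58
tool_pos: [0.501, 0.3802, 0.1602]
eef_rot: [0.162, 0.961, -0.036, 0.222]
contact_force: [0.2, -0.5, 0.3]
opening: 0.997
finger_force: 0.0
```

```bash
python3 - <<'E'
from h import *
s,p,q=cur();print(s["clock"],p.round(4),np.abs(s["qd"]).max())
g=seat+axis(22)*.062; R1=toolR(26,psi,1); z=R1.as_matrix()[:,2]
print(rel(p,q,g+z*.019,R1))
E
```

```text
1.575 [0.501  0.3802 0.1602] 0.002312732041670194
(array([-5.9, -4.3, 80.1]), array([ 0.2,  0. , -0. ]))
```

>>> move_arm(motion=[[-6,-4,0,0,0,0,0],[-6,-4,25,0,0,0,0],[-6,-4,50,0,0,0,0],[-6,-4,70,0,0,0,0],[-6,-4,79.5,0,0,0,0]])

```text
clock: 2.2
tool_pos: [0.5383, 0.3618, 0.0902]
eef_rot: [0.162, 0.961, -0.037, 0.222]
contact_force: [-1.4, 0.2, -0.2]
opening: 1.002
finger_force: 0.0
```

>>> move_arm(motion=[[0,0,0,0,0,0,0],[0,0,0,0,0,0,0]])

```text
clock: 2.45
tool_pos: [0.5379, 0.3632, 0.0914]
eef_rot: [0.162, 0.961, -0.036, 0.222]
contact_force: [-0.1, -0.1, -0.2]
opening: 0.998
finger_force: 0.0
```

```bash
python3 - <<'E'
from h import *
s,p,q=cur();print(s["clock"],p.round(4),np.abs(s["qd"]).max(),s["contact_force"])
g=seat+axis(22)*.062; R1=toolR(26,psi,1); z=R1.as_matrix()[:,2]
print(rel(p,q,g+z*.019,R1))
E
```

```text
2.45 [0.5379 0.3632 0.0914] 0.004679681031254525 [-0.10081921 -0.1463945  -0.2233263 ]
(array([ 0.2, -0.1,  0.5]), array([ 0.1,  0. , -0. ]))
```

>>> move_arm(motion=[[0,0,0,0,0,0,0.2],[0,0,0,0,0,0,0.28],[0,0,0,0,0,0,0.33],[0,0,0,0,0,0,0.36]], newtons=10)

```text
clock: 2.95
tool_pos: [0.5375, 0.3616, 0.0908]
eef_rot: [0.162, 0.961, -0.038, 0.222]
contact_force: [-3.0, -1.6, 3.7]
opening: 0.661
finger_force: 9.6
```

>>> move_arm(motion=[[0,0,0,0,0,0,0.5],[0,0,0,0,0,0,0.6],[0,0,0,0,0,0,0.6]], newtons=50)

```text
clock: 3.32
tool_pos: [0.5375, 0.3617, 0.0908]
eef_rot: [0.162, 0.961, -0.038, 0.222]
contact_force: [-4.5, -2.5, 4.7]
opening: 0.65
finger_force: 48.6
```

>>> move_arm(motion=[[-0.5,0,-8,0,0,0,0.6],[-1.5,0,-20,0,0,0,0.6],[-3,0,-45,0,0,0,0.6],[-5,0,-70,0,0,0,0.6],[-7,0,-100,0,0,0,0.6]])

```text
clock: 3.95
tool_pos: [0.5013, 0.3759, 0.1845]
eef_rot: [0.161, 0.961, -0.036, 0.222]
contact_force: [-0.1, 0.9, -2.9]
opening: 0.648
finger_force: 49.4
```

```bash
python3 - <<'E'
from h import *
f,W,K,T=snap("side"); cv2.imwrite("pics/s2.png",cv2.resize(f[100:260,180:420,::-1],(780,520)))
s,p,q=cur();print(s["clock"],p.round(4),s["opening"],s["finger_force"],s["contact_force"],q.as_matrix()[:,2])
# plan: target poses
def pose(mouth,pitch,yaw,grip=.062,tau_off=4):
    tau=pitch+tau_off; Rt=toolR(tau,yaw); g=np.array(mouth)-axis(pitch,yaw)*(.190-grip); return g+Rt.as_matrix()[:,2]*.019,Rt
W=[("raise",pose([.56,.10,.27],22,0)),("front",pose([.60,-.007,.16],10,0)),("under",pose([.70,-.007,.122],-4,0)),("tip",pose([.705,-.007,.11],-18,0)),("tip2",pose([.705,-.007,.105],-24,0))]
P,Q=p,q
for n,(a,b) in W:
    print(n,a.round(4),*rel(P,Q,a,b)); P,Q=a,b
E
```

```text
4.0 [0.5013 0.3782 0.188 ] 0.646332053658116 49.37021020799875 [-1.21609838  0.50957074 -1.07632322] [ 0.41700977 -0.13542918 -0.89875569]
raise [0.4496 0.1    0.205 ] [ -45.7 -279.7    0.9] [ -7.9   0.1 -17.2]
front [ 0.4785 -0.007   0.1193] [  11.6 -107.    89.6] [ 0. 12.  0.]
under [ 0.5723 -0.007   0.1119] [-89.2   0.   29.9] [ 0. 14.  0.]
tip [ 0.5787 -0.007   0.1311] [ -6.4   0.  -19.2] [ 0. 14.  0.]
tip2 [ 0.5816 -0.007   0.1392] [-0.9  0.  -8.6] [0. 6. 0.]
```

View pics/s2.png

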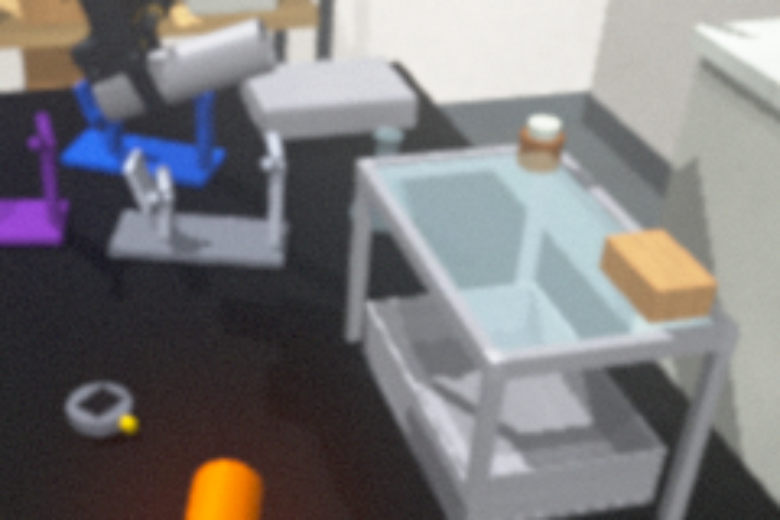

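The side crop shows the jar lifted clear with its tilt kept (jar at about (200,65)). The grey rest is empty at (200,210), and the shelf and pan at (550,320) are undisturbed.

>>> move_arm(motion=[[-6,-30,0,-1,0,-2,0.6],[-16,-85,0,-2.5,0,-5.5,0.6],[-27,-140,0,-4,0,-9,0.6],[-37,-200,0,-6,0,-13,0.6],[-46,-250,1,-8,0,-17,0.6]])

```text
clock: 4.62
tool_pos: [0.4714, 0.1843, 0.1912]
eef_rot: [0.054, 0.975, -0.039, 0.213]
contact_force: [0.8, -0.7, -1.5]
opening: 0.648
finger_force: 49.4
```

>>> move_arm(motion=[[0,0,0,0,0,0,0.6],[0,0,0,0,0,0,0.6]])

```text
clock: 4.88
tool_pos: [0.4722, 0.1864, 0.1911]
eef_rot: [0.055, 0.975, -0.038, 0.213]
contact_force: [0.1, 0.9, -2.1]
opening: 0.648
finger_force: 49.4
```

```bash
cat >> h.py <<'E'
def pose(mouth,pitch,yaw,grip=.062,tau_off=4):
    tau=pitch+tau_off; Rt=toolR(tau,yaw); g=np.array(mouth)-axis(pitch,yaw)*(.190-grip); return g+Rt.as_matrix()[:,2]*.019,Rt
E
cat > plan.py <<'E'
from h import *
s,p,q=cur();print(s["clock"],p.round(4),np.round(s["q"],2),np.array(s["contact_force"]).round(1),s["opening"],q.as_matrix()[:,2].round(3))
P,Q=p,q
for n,(a,b) in [("front",pose([.60,-.007,.16],10,0)),("under",pose([.70,-.007,.122],-4,0)),("tip",pose([.705,-.007,.11],-18,0))]:
    print(n,a.round(4),*rel(P,Q,a,b)); P,Q=a,b
E
python3 plan.py
```

```text
4.875 [0.4722 0.1864 0.1911] [-0.85  0.6   0.26  2.3   1.71  0.19 -0.88] [ 0.1  0.9 -2.1] 0.6480021140194813 [ 0.412 -0.098 -0.906]
front [ 0.4785 -0.007   0.1193] [   6.9 -187.3   86.5] [-5.1 10.7 -5.7]
under [ 0.5723 -0.007   0.1119] [-89.2   0.   29.9] [ 0. 14.  0.]
tip [ 0.5787 -0.007   0.1311] [ -6.4   0.  -19.2] [ 0. 14.  0.]
```

```bash
python3 - <<'E'
from h import *
s,p,q=cur();P,Q=p,q
for n,(a,b) in [("mid0",pose([.615,.14,.215],10,np.radians(-9))),("front",pose([.615,-.007,.16],10,0)),("under",pose([.70,-.007,.122],-4,0)),("tip",pose([.705,-.007,.11],-18,0))]:
    print(n,a.round(4),*rel(P,Q,a,b)); P,Q=a,b
E
```

```text
mid0 [0.495  0.159  0.1743] [-16.1 -23.5  27.3] [-2.1 10.9  2.8]
front [ 0.4935 -0.007   0.1193] [ -10.5 -164.2   59.3] [-2.2  0.  -8.7]
under [ 0.5723 -0.007   0.1119] [-74.6   0.   26.2] [ 0. 14.  0.]
tip [ 0.5787 -0.007   0.1311] [ -6.4   0.  -19.2] [ 0. 14.  0.]
```

>>> move_arm(motion=[[-4,-6,7,-0.5,3,0.7,0.6],[-8,-12,14,-1,6,1.4,0.6],[-12,-18,21,-1.5,9,2.1,0.6],[-16,-23.5,27,-2,11,2.8,0.6]])

```text
clock: 5.38
tool_pos: [0.4957, 0.1588, 0.1747]
eef_rot: [0.079, 0.99, -0.01, 0.12]
contact_force: [0.5, -0.4, -2.8]
opening: 0.645
finger_force: 49.4
```

>>> move_arm(motion=[[-2,-30,10,-0.5,0,-1.5,0.6],[-4,-60,20,-1,0,-3,0.6],[-6,-90,32,-1.4,0,-5,0.6],[-8,-120,44,-1.8,0,-7,0.6],[-10,-150,54,-2.2,0,-8.5,0.6]])

```text
clock: 6.0
tool_pos: [0.495, 0.0084, 0.1251]
eef_rot: [0.001, 0.993, -0.001, 0.122]
contact_force: [0.4, -1.5, -2.5]
opening: 0.649
finger_force: 49.4
```

>>> move_arm(motion=[[0,0,0,0,0,0,0.6],[0,0,0,0,0,0,0.6]])

```text
clock: 6.25
tool_pos: [0.4939, 0.0075, 0.1254]
eef_rot: [0.003, 0.993, -0.001, 0.121]
contact_force: [0.0, 0.8, -3.2]
opening: 0.648
finger_force: 49.4
```

```bash
sed -i 's/pose(\[.60,-.007,.16\]/pose([.615,-.007,.16]/' plan.py; python3 plan.py
```

```text
6.25 [0.4939 0.0075 0.1254] [ 0.01  0.69 -0.23  2.29  1.9   0.19 -0.47] [ 0.   0.8 -3.2] 0.6481911387091505 [ 0.24  -0.003 -0.971]
front [ 0.4935 -0.007   0.1193] [  1.7 -14.5   5.8] [-0.2 -0.1 -0.3]
under [ 0.5723 -0.007   0.1119] [-74.6   0.   26.2] [ 0. 14.  0.]
tip [ 0.5787 -0.007   0.1311] [ -6.4   0.  -19.2] [ 0. 14.  0.]
```

>>> move_arm(motion=[[0,-7,3,0,0,0,0.6],[1,-14.5,5.5,0,0,0,0.6],[1,-14.5,5.5,0,0,0,0.6]])

```text
clock: 6.62
tool_pos: [0.4934, -0.0088, 0.1198]
eef_rot: [0.003, 0.993, -0.002, 0.121]
contact_force: [-0.2, -0.2, -2.4]
opening: 0.649
finger_force: 49.4
```

```bash
python3 plan.py; python3 - <<'E'
from h import *
from scipy.optimize import least_squares
s,p,q=cur(); g=p-q.as_matrix()[:,2]*.019
f,W,K,T=snap("side"); f=f.astype(int)
cv2.imwrite("pics/s3.png",cv2.resize(f[130:270,200:410,::-1].astype(np.uint8),(780,520)))
m=np.isfinite(W).all(2)&(f.max(2)-f.min(2)<40)&(f.min(2)>90)
w=W[m]; d=w-g
k=(d[:,0]>.03)&(d[:,0]<.15)&(abs(d[:,1])<.05)&(abs(d[:,2])<.06); w=w[k]; d=d[k]
def res(x):
    a=np.array([np.cos(x[0]),x[1],np.sin(x[0])]);a/=np.linalg.norm(a); e=d-[0,x[2],x[3]]; return np.linalg.norm(e-np.outer(e@a,a),axis=1)-.029
o=least_squares(res,[.17,0,0,0],loss="soft_l1",f_scale=.002)
print(k.sum(),"pitch",np.degrees(o.x[0]),o.x[1:],np.abs(o.fun).mean(),"max along",np.percentile(d[:,0],99.5))
E
```

```text
6.625 [ 0.4934 -0.0088  0.1198] [ 0.07  0.7  -0.26  2.29  1.95  0.21 -0.48] [-0.2 -0.2 -2.4] 0.6492934807778538 [ 0.24  -0.005 -0.971]
front [ 0.4935 -0.007   0.1193] [-0.   1.8  0.5] [-0.3 -0.1 -0.3]
under [ 0.5723 -0.007   0.1119] [-74.6   0.   26.2] [ 0. 14.  0.]
tip [ 0.5787 -0.007   0.1311] [ -6.4   0.  -19.2] [ 0. 14.  0.]
724 pitch 9.518802777925247 [-3.13890879e-03 -2.86934414e-05 -4.32822143e-04] 0.0010434716283911026 max along 0.12635722726030463
```

View pics/s3.png

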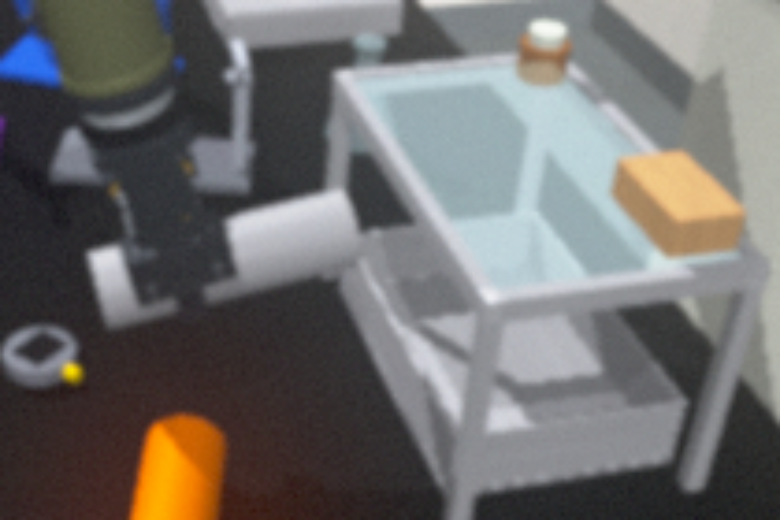

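The crop shows the jar in front of the shelf, mouth at about (350,225), level with the gap below the board and clear of the legs. The fitted pitch of 9.5° and the position match the plan. Now in under the shelf, then tip.

>>> move_arm(motion=[[-15,0,6,0,2,0,0.6],[-30,0,11,0,5,0,0.6],[-45,0,16,0,8,0,0.6],[-60,0,21,0,11,0,0.6],[-74.5,0,26,0,14,0,0.6]])

```text
clock: 7.3
tool_pos: [0.5718, -0.0079, 0.113]
eef_rot: [0.003, 1.0, 0.0, -0.003]
contact_force: [1.0, -0.4, -4.1]
opening: 0.644
finger_force: 49.5
```

>>> move_arm(motion=[[0,0,0,0,0,0,0.6]])

```text
clock: 7.42
tool_pos: [0.5754, -0.0089, 0.1126]
eef_rot: [0.005, 1.0, 0.0, 0.001]
contact_force: [-0.2, 0.8, -2.7]
opening: 0.646
finger_force: 49.4
```

```bash
sed -i 's/("front".*0)),("under"/("under"/' plan.py; sed -i 's/("tip",.*\]:/("tip",pose([.705,-.007,.112],-16,0)),("tip2",pose([.708,-.007,.112],-26,0))]:/' plan.py; python3 plan.py
```

```text
7.425 [ 0.5754 -0.0089  0.1126] [ 0.28  0.86 -0.6   1.81  0.73  0.7   0.82] [-0.2  0.8 -2.7] 0.6462246413846354 [ 0.002  0.    -1.   ]
under [ 0.5723 -0.007   0.1119] [3.1 1.8 0.7] [ 0.   0.1 -0.6]
tip [ 0.578  -0.007   0.1287] [ -5.7   0.  -16.8] [ 0. 12.  0.]
tip2 [ 0.5858 -0.007   0.1505] [ -3.1   0.  -22.9] [ 0. 10.  0.]
```

>>> move_arm(motion=[[-1,0,-4,0,3,0,0.6],[-1,1,-8,0,6,0,0.6],[-2,1,-12,0,9,0,0.6],[-3,2,-16,0,12,0,0.6],[-3,2,-16,0,12,0,0.6]])

```text
clock: 8.05
tool_pos: [0.5751, -0.0066, 0.1283]
eef_rot: [0.003, 0.994, -0.002, -0.105]
contact_force: [-0.5, -0.2, -1.3]
opening: 0.643
finger_force: 49.4
```

>>> move_arm(motion=[[0,0,0,0,0,0,0.6],[0,0,0,0,0,0,0.6],[0,0,0,0,0,0,0.6],[0,0,0,0,0,0,0.6],[0,0,0,0,0,0,0.6]])

```text
clock: 8.68
tool_pos: [0.5752, -0.0069, 0.1287]
eef_rot: [0.003, 0.994, -0.001, -0.105]
contact_force: [-1.0, -0.4, -2.2]
opening: 0.648
finger_force: 49.4
```

```bash
python3 plan.py; python3 - <<'E'
from h import *
a,_,_,_=snap("side"); b,_,_,_=snap("top")
cv2.imwrite("pics/s4.png",np.hstack([cv2.resize(a[130:270,230:410,::-1],(400,311)),cv2.resize(b[70:210,220:400,::-1],(400,311))]))
E
```

```text
8.675 [ 0.5752 -0.0069  0.1287] [ 0.28  0.93 -0.67  1.59  0.56  1.05  0.99] [-1.  -0.4 -2.2] 0.6483447949970662 [-0.209 -0.002 -0.978]
under [ 0.5723 -0.007   0.1119] [-0.7 -0.1 17. ] [ -0.1 -12.1  -0.4]
tip [ 0.578  -0.007   0.1287] [ -5.7   0.  -16.8] [ 0. 12.  0.]
tip2 [ 0.5858 -0.007   0.1505] [ -3.1   0.  -22.9] [ 0. 10.  0.]
```

View pics/s4.png

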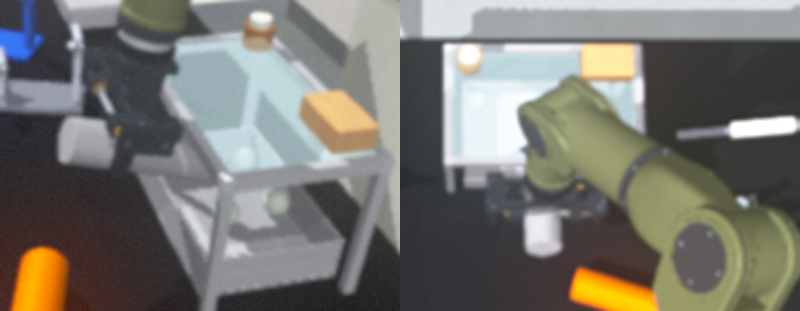

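The left half shows white balls in the pan at (243,157), (278,203) and probably (233,212). The arm is over the shelf without touching it. I tip a little further to be sure.

>>> move_arm(motion=[[0,0,-4,0,2,0,0.6],[-1,0,-8,0,4,0,0.6],[-1,0,-8,0,4,0,0.6],[-1,0,-8,0,4,0,0.6],[-1,0,-8,0,4,0,0.6]])

```text
clock: 9.4
tool_pos: [0.5775, -0.0069, 0.1362]
eef_rot: [0.003, 0.99, -0.001, -0.14]
contact_force: [0.1, -0.7, -1.8]
opening: 0.645
finger_force: 49.3
```

>>> move_arm(motion=[[0,0,0,0,0,0,0.6],[0,0,0,0,0,0,0.6],[0,0,0,0,0,0,0.6],[0,0,0,0,0,0,0.6]])

```text
clock: 9.9
tool_pos: [0.5779, -0.0068, 0.1363]
eef_rot: [0.003, 0.99, -0.001, -0.14]
contact_force: [0.3, -0.2, -1.5]
opening: 0.65
finger_force: 49.3
```

```bash
python3 - <<'E'
from h import *
a,_,_,_=snap("side"); 
cv2.imwrite("pics/s5.png",cv2.resize(a[180:270,290:410,::-1],(780,585),interpolation=cv2.INTER_CUBIC))
s,P,Q=cur(); print(P.round(4),Q.as_matrix()[:,2].round(3),s["contact_force"])
for n,(a,b) in [("under",pose([.70,-.007,.122],-6,0)),("front",pose([.615,-.007,.16],10,0)),("mid0",pose([.615,.14,.215],10,np.radians(-9)))]:
    print(n,a.round(4),*rel(P,Q,a,b)); P,Q=a,b
E
```

```text
[ 0.5779 -0.0068  0.1363] [-0.277 -0.001 -0.961] [-0.28743671 -0.32757615 -2.11001914]
under [ 0.572  -0.007   0.1164] [ 0.1 -0.2 20.7] [ -0.1 -14.1  -0.4]
front [ 0.4935 -0.007   0.1193] [78.6  0.  -0.2] [  0. -16.   0.]
mid0 [0.495  0.159  0.1743] [-14.8 166.  -53. ] [2.2 0.  8.7]
```

View pics/s5.png

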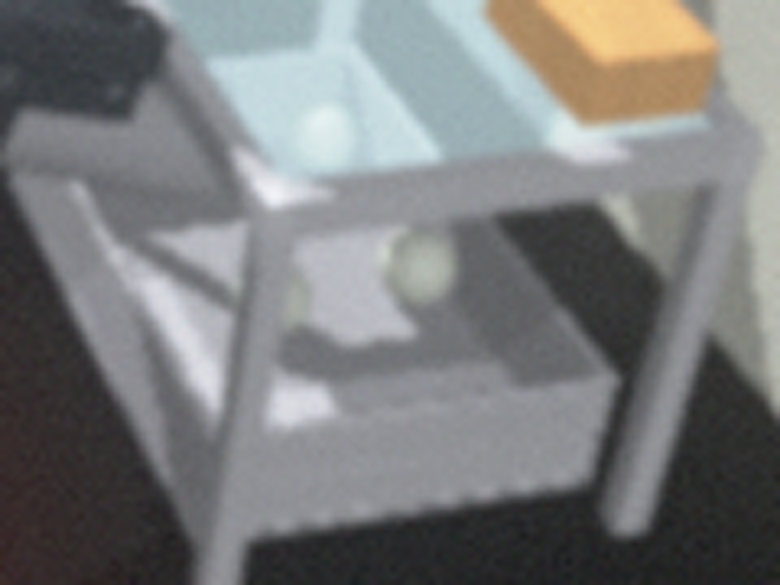

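Three balls are in the pan: (325,135) through the glass, (420,265), and (290,300) half behind the leg. The wrist load also dropped by about 0.6 N. Retracting.

>>> move_arm(motion=[[0,0,7,0,-5,0,0.6],[0,0,14,0,-10,0,0.6],[0,0,20.5,0,-14,0,0.6],[0,0,20.5,0,-14,0,0.6]])

```text
clock: 10.45
tool_pos: [0.5706, -0.0072, 0.1167]
eef_rot: [0.003, 1.0, -0.002, -0.02]
contact_force: [0.0, 0.5, -1.6]
opening: 0.643
finger_force: 49.4
```

>>> move_arm(motion=[[16,0,0,0,-1,0,0.6],[32,0,0,0,-4,0,0.6],[48,0,0,0,-8,0,0.6],[64,0,0,0,-12,0,0.6],[78.5,0,0,0,-16,0,0.6]])

```text
clock: 11.08
tool_pos: [0.4972, -0.0119, 0.1175]
eef_rot: [0.003, 0.996, -0.012, 0.092]
contact_force: [-0.1, -1.1, -2.1]
opening: 0.646
finger_force: 49.4
```

>>> move_arm(motion=[[0,0,0,0,0,0,0.6],[0,0,0,0,0,0,0.6]])

```text
clock: 11.32
tool_pos: [0.4995, -0.01, 0.1174]
eef_rot: [0.003, 0.996, -0.008, 0.093]
contact_force: [0.2, -0.5, -2.3]
opening: 0.647
finger_force: 49.4
```

```bash
cat > back.py <<'E'
from h import *
s,P,Q=cur(); print(s["clock"],P.round(4),np.round(s["q"],2),Q.as_matrix()[:,2].round(3),np.array(s["contact_force"]).round(1))
n=np.array([-np.sin(np.radians(22))*np.cos(psi),-np.sin(np.radians(22))*np.sin(psi),np.cos(np.radians(22))])
G=np.array([.5376,.3620,.0909]); RG=R.from_quat([.162,.961,-.0375,.222])
L=[("mid0",pose([.61,.14,.215],10,np.radians(-9))),("lift",(G+n*.1,RG)),("near",(G+n*.03,RG)),("seat",(G,RG))]
import sys
for nm,(a,b) in L[int(sys.argv[1]):]:
    print(nm,a.round(4),*rel(P,Q,a,b)); P,Q=a,b
E
python3 back.py 0
```

```text
11.325 [ 0.4995 -0.01    0.1174] [ 0.09  0.72 -0.3   2.22  1.39  0.24  0.09] [ 0.185 -0.017 -0.983] [ 0.2 -0.5 -2.3]
mid0 [0.49   0.159  0.1743] [ -0.4 168.  -60.5] [ 1.  -3.3  8.5]
lift [0.5022 0.3743 0.1836] [ 18.8 214.5 -14.2] [  3.5 -12.    9.5]
near [0.527  0.3657 0.1187] [ 4.9  0.  69.8] [0. 0. 0.]
seat [0.5376 0.362  0.0909] [ 2.1  0.  29.9] [0. 0. 0.]
```

>>> move_arm(motion=[[0,20,-8,0,0,1,0.6],[0,50,-18,0.3,-1,2.5,0.6],[0,85,-30,0.5,-2,4.5,0.6],[0,125,-45,0.8,-3,6.5,0.6],[0,165,-60,1,-3.3,8.5,0.6]])

```text
clock: 11.95
tool_pos: [0.4883, 0.1575, 0.174]
eef_rot: [0.078, 0.99, -0.01, 0.121]
contact_force: [1.4, -0.5, -2.5]
opening: 0.648
finger_force: 49.4
```

>>> move_arm(motion=[[0,0,0,0,0,0,0.6],[0,0,0,0,0,0,0.6]])

```text
clock: 12.2
tool_pos: [0.4883, 0.155, 0.1734]
eef_rot: [0.078, 0.99, -0.011, 0.121]
contact_force: [-0.7, -1.0, -1.1]
opening: 0.648
finger_force: 49.4
```

```bash
python3 back.py 1
```

```text
12.2 [0.4883 0.155  0.1734] [-0.24  0.62 -0.4   2.16  1.11  0.43 -0.16] [ 0.237 -0.04  -0.971] [-0.7 -1.  -1.1]
lift [0.5022 0.3743 0.1836] [ 17.5 218.7 -15.4] [  3.3 -12.1   9.6]
near [0.527  0.3657 0.1187] [ 4.9  0.  69.8] [0. 0. 0.]
seat [0.5376 0.362  0.0909] [ 2.1  0.  29.9] [0. 0. 0.]
```

>>> move_arm(motion=[[3,35,-3,0.5,-2,1.5,0.6],[6,80,-6,1,-4,3.5,0.6],[10,130,-9,2,-7,5.7,0.6],[14,180,-13,2.7,-10,8,0.6],[17.5,218.5,-15.5,3.3,-12,9.6,0.6]])

```text
clock: 12.82
tool_pos: [0.5014, 0.3756, 0.1832]
eef_rot: [0.162, 0.961, -0.037, 0.221]
contact_force: [0.7, -0.5, -0.4]
opening: 0.646
finger_force: 49.3
```

>>> move_arm(motion=[[0,0,0,0,0,0,0.6],[0,0,0,0,0,0,0.6]])

```text
clock: 13.08
tool_pos: [0.5021, 0.372, 0.1831]
eef_rot: [0.163, 0.961, -0.039, 0.221]
contact_force: [0.0, -1.8, -2.6]
opening: 0.649
finger_force: 49.3
```

```bash
python3 back.py 1
```

```text
13.075 [0.5021 0.372  0.1831] [-0.75  0.74 -0.32  1.85  1.05  0.77 -0.59] [ 0.413 -0.146 -0.899] [ 0.  -1.8 -2.6]
lift [0.5022 0.3743 0.1836] [ 0.3  2.2 -0.7] [-0.2 -0.  -0. ]
near [0.527  0.3657 0.1187] [ 4.9  0.  69.8] [0. 0. 0.]
seat [0.5376 0.362  0.0909] [ 2.1  0.  29.9] [0. 0. 0.]
```

>>> move_arm(motion=[[0,2,15,0,0,0,0.6],[1,2,32,0,0,0,0.6],[2,2,50,0,0,0,0.6],[3.5,2,69,0,0,0,0.6],[3.5,2,69,0,0,0,0.6]])

```text
clock: 13.7
tool_pos: [0.5276, 0.3661, 0.1182]
eef_rot: [0.162, 0.961, -0.039, 0.221]
contact_force: [-0.0, -0.1, -2.7]
opening: 0.644
finger_force: 49.3
```

>>> move_arm(motion=[[0,0,0,0,0,0,0.6]])

```text
clock: 13.82
tool_pos: [0.5275, 0.368, 0.1203]
eef_rot: [0.161, 0.961, -0.037, 0.222]
contact_force: [0.2, -0.1, -1.9]
opening: 0.646
finger_force: 49.3
```

```bash
python3 back.py 2;python3 - <<'E'
from h import *
f,W,K,T=snap("side"); cv2.imwrite("pics/s6.png",cv2.resize(f[110:200,180:300,::-1],(780,585),interpolation=cv2.INTER_CUBIC))
E
```

```text
13.825 [0.5275 0.368  0.1203] [-0.74  0.85 -0.26  1.85  1.18  0.67 -0.7 ] [ 0.414 -0.142 -0.899] [ 0.2 -0.1 -1.9]
near [0.527  0.3657 0.1187] [ 0.4 -2.4  1.5] [ 0.1 -0.1  0. ]
seat [0.5376 0.362  0.0909] [ 2.1  0.  29.9] [0. 0. 0.]
```

View pics/s6.png

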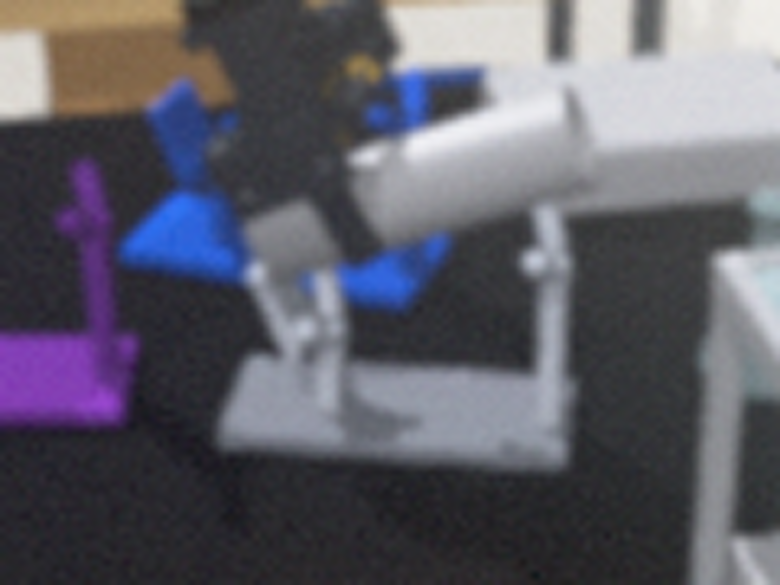

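The crop shows the jar just above the grey rest: foot at (285,245) over the rear saddle, mouth at (575,140), aligned. Lowering gently.

>>> move_arm(motion=[[0,-0.5,8,0,0,0,0.6],[1,-1,16,0,0,0,0.6],[1,-1,22,0,0,0,0.6],[1.5,-1,27,0,0,0,0.6],[1.5,-1,27,0,0,0,0.6]])

```text
clock: 14.5
tool_pos: [0.5372, 0.363, 0.0949]
eef_rot: [0.162, 0.961, -0.037, 0.221]
contact_force: [1.0, -0.9, -2.3]
opening: 0.652
finger_force: 49.3
```

>>> move_arm(motion=[[0,0,0,0,0,0,0.6]])

```text
clock: 14.62
tool_pos: [0.5372, 0.3635, 0.0954]
eef_rot: [0.162, 0.961, -0.037, 0.222]
contact_force: [-0.4, -0.3, -1.0]
opening: 0.649
finger_force: 49.3
```

```bash
python3 back.py 3
```

```text
14.625 [0.5372 0.3635 0.0954] [-0.74  0.89 -0.23  1.84  1.24  0.64 -0.74] [ 0.414 -0.142 -0.899] [-0.4 -0.3 -1. ]
seat [0.5376 0.362  0.0909] [ 1.2 -1.3  4.4] [ 0.1 -0.1  0. ]
```

Not touching yet. I take the last millimetres in small steps.

>>> move_arm(motion=[[0.5,-0.5,1.5,0,0,0,0.6],[0.5,-0.7,3,0,0,0,0.6],[0.5,-0.7,3,0,0,0,0.6]])

```text
clock: 15.0
tool_pos: [0.5378, 0.3622, 0.0924]
eef_rot: [0.162, 0.961, -0.037, 0.222]
contact_force: [-0.1, -0.3, -1.8]
opening: 0.652
finger_force: 49.3
```

>>> move_arm(motion=[[0,0,0.8,0,0,0,0.6],[0,0,1.5,0,0,0,0.6],[0,0,1.5,0,0,0,0.6]])

```text
clock: 15.38
tool_pos: [0.5381, 0.3622, 0.0916]
eef_rot: [0.162, 0.961, -0.037, 0.222]
contact_force: [-4.3, -2.9, 3.9]
opening: 0.642
finger_force: 48.6
```

```bash
python3 back.py 3
```

```text
15.375 [0.5381 0.3622 0.0916] [-0.74  0.89 -0.23  1.84  1.25  0.63 -0.75] [ 0.414 -0.142 -0.899] [-4.3 -2.9  3.9]
seat [0.5376 0.362  0.0909] [ 0.7 -0.3  0.5] [ 0.1 -0.   0. ]
```

Seated: the force matches the one at the first grasp. I slide 1 mm toward the stop, then ease the grip and open.

>>> move_arm(motion=[[0.5,0,0,0,0,0,0.6],[1,0,0,0,0,0,0.6],[1,0,0,0,0,0,0.6]])

```text
clock: 15.75
tool_pos: [0.5381, 0.3621, 0.0915]
eef_rot: [0.162, 0.961, -0.037, 0.222]
contact_force: [-3.4, -1.2, 6.9]
opening: 0.649
finger_force: 48.5
```

>>> move_arm(motion=[[0,0,0,0,0,0,0.5],[0,0,0,0,0,0,0.45],[0,0,0,0,0,0,0.4]], newtons=5)

```text
clock: 16.12
tool_pos: [0.5381, 0.3617, 0.0908]
eef_rot: [0.162, 0.961, -0.037, 0.222]
contact_force: [-0.1, -3.2, 2.7]
opening: 0.663
finger_force: 4.8
```

>>> move_arm(motion=[[0,0,0,0,0,0,0.3],[0,0,0,0,0,0,0.2],[0,0,0,0,0,0,0.1],[0,0,0,0,0,0,0],[0,0,0,0,0,0,0]])

```text
clock: 16.75
tool_pos: [0.5376, 0.3625, 0.0906]
eef_rot: [0.162, 0.961, -0.037, 0.222]
contact_force: [-0.4, 0.6, -0.1]
opening: 0.998
finger_force: 0.0
```

>>> move_arm(motion=[[0,0,-10,0,0,0,0],[0,0,-30,0,0,0,0],[0,0,-60,0,0,0,0],[0,0,-100,0,0,0,0],[0,0,-140,0,0,0,0]])

```text
clock: 17.38
tool_pos: [0.4787, 0.3826, 0.2181]
eef_rot: [0.161, 0.961, -0.037, 0.222]
contact_force: [-0.7, -0.6, 0.7]
opening: 1.002
finger_force: 0.0
```

>>> move_arm(motion=[[30,0,-40,0,0,0,0],[60,0,-80,0,0,0,0],[80,0,-100,0,0,0,0],[80,0,-100,0,0,0,0],[80,0,-100,0,0,0,0]])

```text
clock: 18.0
tool_pos: [0.3712, 0.4192, 0.2714]
eef_rot: [0.162, 0.961, -0.037, 0.222]
contact_force: [-0.0, -0.8, 0.7]
opening: 0.996
finger_force: 0.0
```

```bash
python3 - <<'E'
from h import *
from scipy.optimize import least_squares
D={}
a,Wa,_,_=snap("side"); b,Wb,_,_=snap("top"); D={"side":(a,Wa,(205,125,285,185)),"top":(b,Wb,(160,140,212,215))}
cv2.imwrite("pics/end.png",np.hstack([cv2.resize(a[110:250,190:400,::-1],(400,267)),cv2.resize(b[80:250,120:360,::-1],(377,267))]))
for n,(f,W,(u0,v0,u1,v1)) in D.items():
    w=W[v0:v1,u0:u1].reshape(-1,3);f=f[v0:v1,u0:u1].reshape(-1,3).astype(int)
    d=w-seat;A=axis(22);t=d@A;rad=np.linalg.norm(d-np.outer(t,A),axis=1)
    m=np.isfinite(w).all(1)&(f.max(1)-f.min(1)<40)&(f.max(1)>90)&(abs(rad-.029)<.007)&(t>-.02)&(t<.21)
    o=np.load(n+".npz"); w0=o["W"][v0:v1,u0:u1].reshape(-1,3);d0=w0-seat;t0=d0@A;r0=np.linalg.norm(d0-np.outer(t0,A),axis=1);g=o["f"][v0:v1,u0:u1].reshape(-1,3).astype(int)
    m0=np.isfinite(w0).all(1)&(g.max(1)-g.min(1)<40)&(g.max(1)>90)&(abs(r0-.029)<.007)&(t0>-.02)&(t0<.21)
    print(n,m.sum(),m0.sum(),np.percentile(t[m],[1,99]),np.percentile(t0[m0],[1,99]),rad[m].mean(),r0[m0].mean())
print(cur()[0]["tool_pos"],cur()[0]["contact_force"])
E
```

```text
side 881 863 [-0.00255257  0.1925073 ] [-0.00267705  0.19219142] 0.029041231273058004 0.02904798485764936
top 874 873 [-0.00298031  0.19209241] [-0.0027469   0.19222326] 0.02874107485241895 0.028615105561994068
[0.37159888 0.41880527 0.27100352] [-0.73436423 -0.07289626  0.08053212]
```

View pics/end.png

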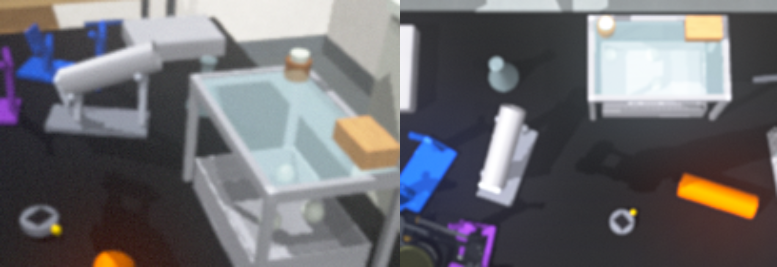

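The final views show the jar back in its grey rest, side (105,70) and top (503,150), within about 0.3 mm of where it started. Balls are in the pan at (285,172) and (313,212), with the third hidden behind the leg. The stopwatch has not moved.

```bash
python3 -c "
from plant import finish_job
print(finish_job())"
```

```text
the job is handed in; nothing more can be done
None
```

I tipped all three balls into the pan, laid the jar back in its rest against the stop, let go and handed the job in; the third ball was last seen half behind a shelf leg and was hidden in the final view.

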